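# Serve a bare soap with the tongs

## Task

A wrapped soap roll has been left lying against the small round bare soap on the serving board, where it blocks the tongs: first put that roll back on its pyramid, lying squarely in the gap between the two rolls of the upper layer, and let go of it. Then take the spring tongs, squeeze them shut on the small round soap and lift it, well over 15 cm above the counter, and finish while still holding it up like that in the tongs for the customer. Never touch the bare soap with the gripper itself, keep the pyramid standing and leave everything else where it is.

Things in the scene. Friction and masses are not known exactly. Their poses are not given: they have to be found in the camera images.
- soap: The small round bare soap, cream-coloured puck 46 mm diameter, 30 mm thick, lying flat on the board, about 50 g. Origin at the centre of its underside, z up.
- board: Dark wooden serving board, fixed, 240 (its x) x 270 (its y) x 12 mm thick; origin at the centre of its underside, on the counter. The soap, the stray roll and the long bar lie on it.
- stray_roll: The stray roll: kraft-paper-wrapped soap cylinder with a white band, 44 mm diameter, 64 mm long, about 100 g, lying on the board beside the soap, some 8 to 15 mm between their sides, its length across the line to the soap; both its ends are clear, so fingers fit over them. Origin at its centre, x along its axis (y and z turn as it rolls).
- rack: Small wooden rack, fixed, with the pyramid of rolls, 80 (its x) x 145 (its y) mm; floor 8 mm thick, side lips up to 30 mm, end lips up to 16 mm. Origin at the centre of its underside, on the counter; the rolls lie along its x, three on its floor side by side along y, two in the gaps above. It stands left or right of the board, the tongs lie on the other side.
- pile_top (a point): Point fixed to the rack: where the centre of the stray roll comes to lie when it rests on the two upper rolls, 106 mm above the counter, x along the rolls. The upper rolls' highest lines are 90 mm above the counter.
- tongs: Steel spring tongs, 230 mm long, 26 mm high, 130 g, lying on their side so that they open level. Origin on their middle line at counter level, between the grip places (near the centre of mass), x to the jaws, z up, fixed to the left arm; hinge 95 mm behind, jaws' centre 105 and tips 125 mm ahead. Squeezing both arms from outside at the grip places closes the jaws; a spring reopens them.
- tongs_arm (a joint): Closing angle of the tongs, rad: 0 open (jaws 86 mm apart inside, 63 mm over the arms at the grip places); 0.20 when the jaws meet the 46 mm soap (44 mm over the grip places, the outsides then parallel); at most 0.42. 1 mm less at the grip places closes the jaws 2.1 mm. Squeeze needed there: 5 N to begin, 11 N at 0.20; the rest presses the soap, about halved (20 to 40 N suits).
- grip_left (a point): Grip place on the outside of the left (+y) arm of the tongs, at mid-height, 13 mm above their underside; the arm is 20 mm high there (3 to 23 mm above the underside). The outside is flat from 45 mm behind it to 40 mm ahead.
- grip_right (a point): The same on the right arm.
- jaw_left (a point): Middle of the left jaw's inner side, at mid-height (13 mm above the underside of the tongs). The jaw is a shallow scoop 40 mm long and 26 mm high, open towards the other jaw, that cradles a round thing; the point midway between jaw_left and jaw_right is where the soap's centre belongs.
- jaw_right (a point): The same on the right jaw.
- roll_a: Paper-wrapped soap roll of the pyramid, same size as stray_roll; origin at its centre, x along its axis. Stands in the bottom layer, on the rack's -y side.
- roll_b: Paper-wrapped soap roll of the pyramid, same size as stray_roll; origin at its centre, x along its axis. Stands in the bottom layer, middle.
- roll_c: Paper-wrapped soap roll of the pyramid, same size as stray_roll; origin at its centre, x along its axis. Stands in the bottom layer, +y side.
- roll_d: Paper-wrapped soap roll of the pyramid, same size as stray_roll; origin at its centre, x along its axis. Stands in the upper layer, -y side.
- roll_e: Paper-wrapped soap roll of the pyramid, same size as stray_roll; origin at its centre, x along its axis. Stands in the upper layer, +y side.
- long_bar: Bystander on the far side of the board: rectangular bare soap bar 30 x 80 x 24 mm, lying; origin at the centre of its underside.
- pump: Bystander: amber bottle with white cap, 62 mm diameter, 130 mm high; origin at the centre of its underside.
- salts: Bystander: glass jar with a wooden lid, 72 mm diameter, 85 mm high; origin at the centre of its underside.
- nail_brush: Bystander: wooden nail brush 42 x 105 x 30 mm, long side along its y; origin at the centre of its underside.
- soap_dish: Bystander: white dish 85 x 125 mm, 37 mm high with the soap bar in it; origin at the centre of its underside.
There are look-alikes about, which are no part of the job. Leave any blue look-alike of the roll_c alone.

How it is judged:
On the way, in this order (a step that is already met when the one before it is completed fails the run):
1. the stray roll lies on the pyramid in the gap between the two upper rolls, square to them, let go and at rest (x of stray_roll in the frame of rack between -0.012 and 0.012 m and y of stray_roll in the frame of rack between -0.008 and 0.008 m and z of stray_roll in the frame of rack between 0.1 and 0.112 m and angle between the x axis of stray_roll and the x axis of rack, either way round below 0.17 rad and contact force between stray_roll and the fingers below 0.05 N and linear speed of stray_roll below 0.03 m/s), for 0.3 s.
2. the tongs are gripped and lifted clear of the counter (contact force between the fingers and tongs above 1 N and height (world z) of each of grip_left, grip_right above 0.04 m), for 0.1 s.
At the end, for the whole second after the job is handed in: The stray roll rests, let go, on the two upper rolls (12 mm along, 8 across, 6 in height, 0.17 rad); the five others are within 8 mm of their places; the gripped tongs squeeze the soap and hold it still, its underside over 140 mm above the counter, touched by no finger (all of step 1 and all of step 2 and y of roll_a in the frame of rack between -0.0523 and -0.0363 m and z of roll_a in the frame of rack between 0.024 and 0.036 m and y of roll_b in the frame of rack between -0.008 and 0.008 m and z of roll_b in the frame of rack between 0.024 and 0.036 m and y of roll_c in the frame of rack between 0.0363 and 0.0523 m and z of roll_c in the frame of rack between 0.024 and 0.036 m and y of roll_d in the frame of rack between -0.0301 and -0.0141 m and z of roll_d in the frame of rack between 0.062 and 0.074 m and y of roll_e in the frame of rack between 0.0141 and 0.0301 m and z of roll_e in the frame of rack between 0.062 and 0.074 m and contact force between tongs and soap above 1 N and value of joint tongs_arm above 0.1 rad and height (world z) of soap above 0.14 m and distance between soap and jaw_left below 0.05 m and distance between soap and jaw_right below 0.05 m and height (world z) of grip_left above 0.1 m and linear speed of soap below 0.05 m/s and contact force between soap and the fingers below 0.05 N); the arm keeps its last pose, push and grip.
It fails at once if the gripper touches the bare soap (contact force between any of the fingers, the arm and soap above 0.2 N).
It fails at once if a roll of the pyramid falls off or is pushed out of its place (distance of any of roll_a, roll_b, roll_c, roll_d, roll_e from where it was at the start of the episode above 0.02 m).
It fails at once if a bystander is disturbed (distance of any of long_bar, pump, salts, nail_brush, soap_dish from where it was at the start of the episode above 0.025 m).
It also fails if it takes over 58 s, if anything falls off the work surface, if the arm or the gripper's body presses on something with over 40 N, if the wrist force passes 120 N, or if a joint passes its speed limit or range.

## Robot

A 7-joint arm with a two-finger parallel gripper is mounted at the origin on the work surface. World frame = base frame: x ahead of the robot, y to its left, z up, the work surface at z = 0. Lengths are in m, angles in rad, forces in N, time in s.
With the tool pointing down it reaches from about 0.425 to 0.95 m from the base axis. Payload 16.7 kg.
Tool frame: the origin (TCP) lies at the centre of the arm's flange, where the gripper is bolted on; the fingertips stand 199 mm ahead of it and the grasp point (between the pads) lies pinch_z ahead of it (pinch_z is the distance from the TCP to the grasp point, in m); z points along the fingers, y is the line along which they close (so a half turn about z gives the same grasp; the last joint's range is limited). The gripper opens to 94 mm and grips with 3 to 60 N. Pads are 16 mm wide; open, the fingers measure 119 mm over their backs; the gripper's body (75 mm by 177 mm) begins 78 mm behind the grasp point.
Start: joints at [1.036, 0.426, 0.074, 1.606, -0.034, 1.111, -0.067], TCP at [0.253, -0.626, 0.405] pointing down, gripper open.
Joint ranges: [-2.85, 2.85], [-0.5, 2.14], [-1.23, 1.37], [0.21, 2.46], [-1.02, 4.16], [0.16, 2.05], [-2.73, 2.73]. Speed limits (rad/s): [1.89, 1.89, 2.39, 2.39, 3.01, 3.01, 3.01].

## Interface

Orientations are given as a unit quaternion [w, x, y, z].
In Python, from rig import sense, grab_frame, calibration, finish_job, pinch_z gives the robot as it stands.
- The arm moves only by the tool jog_arm, never from a script. Its argument "steps" is text: rows parted by semicolons, each of 5 numbers parted by spaces: the closure, from -1 (fully open) to 1 (shut), then the shift along the tool's x, y, z in units of 10 cm (1.0 is 10 cm), then the turn about the tool's z in units of pi rad (1.0 is pi rad). A call has 1 to 8 rows; each row is the pose to reach, as a shift and turn from the pose commanded when the call began, along the tool's axes at that moment, turning the shorter way round; what a row does not reach only later rows make up. A row lasts 1/12 s, in which the tool goes at most 41.7 mm and 7.16 degrees, less where a joint would pass 70% of its speed; a pose out of reach is approached as far as the arm can. A call with a number of a shift or a turn outside -1 to 1 is refused whole. A call with a gripper value outside its range is refused whole. The fingers move at their own pace and stop on an object; "force" is the grip in N (left out, the last holds). Time passes only in rows, so rows that repeat a pose let the fingers close. It gives the time, the measured TCP pose, the force, the opening and the grip force at its end, in the units of the state.
- sense(): the state, without advancing time (a new reading comes with each control period).
- grab_frame(name): name is "side" or "top" or "wrist"; returns the picture (480x640x3 uint8, red, green, blue); there is no depth.
- calibration(name): a dict with "fx", "fy", "cx", "cy" (pixels), "cam_to_world" (4x4, takes a point from camera to world coordinates). Camera axes: x right, y down, z forward; pixel columns grow to the right and rows downward; lengths in m; the calibration is good to about 2 mm. A picture is of the moment at which its call begins: read the wrist's pose just before it. calibration takes no time and is no camera call; for the wrist camera it gives the pose at the moment of the call.
- finish_job(): hands the job in; it is judged then, once.
The state is a dict: "time_s": time; "qpos": joint angles; "joint_vel": joint speeds; "effort": joint torques, N m; "position": TCP position; "tool_rot": TCP orientation; "ft_force": force on the tool from outside, world axes, zero at the start; "wrist_torque": the same for the moment, N m; "width": finger opening in m; "grip_force": force on a finger pad.
Only numpy, scipy, OpenCV 4.12 (cv2) and the standard library are available. Lean on these libraries where they do the work, as an engineer would, in place of code of your own. Each camera call takes 0.05 s, during which the arm holds its last target. There are 200 camera calls.

## Working session

There is one attempt and no reset: what is moved stays moved. The work goes in short steps, Python scripts to look and compute and a tool call to move; the robot and the scene stay as the last step left them, time stands still between calls to the robot, and variables do not carry over. Pictures are saved under pics/ and viewed, at most 10 in all, crops included, and the job is handed in when it is done.

Besides the shell and the picture viewer there is one more tool, called after ">>>" as name(argument=value, ...), one argument or row to a line, values as JSON. jog_arm: Moves the arm, as the interface text tells. Its arguments: {"type":"object","properties":{"steps":{"type":"string"},"force":{"type":"number"}},"required":["steps"]}

```bash
mkdir -p pics
cat > h.py <<'E'
import numpy as np, cv2
from rig import sense, grab_frame, calibration, finish_job, pinch_z
def snap(cam,fn,crop=None,scale=1):
    c=calibration(cam); im=grab_frame(cam)
    np.save('pics/'+cam+'.npy',im)
    if crop: x0,y0,x1,y1=crop; im=im[y0:y1,x0:x1]
    im=cv2.resize(im,None,fx=scale,fy=scale,interpolation=cv2.INTER_CUBIC)
    cv2.imwrite('pics/'+fn,im[:,:,::-1]); return c
def pt(c,u,v,z):
    T=np.array(c['cam_to_world']); d=T[:3,:3]@[(u-c['cx'])/c['fx'],(v-c['cy'])/c['fy'],1]
    o=T[:3,3]; return o+d*(z-o[2])/d[2]
def proj(c,p):
    T=np.array(c['cam_to_world']); q=T[:3,:3].T@(np.array(p)-T[:3,3])
    return np.array([c['fx']*q[0]/q[2]+c['cx'],c['fy']*q[1]/q[2]+c['cy']])
E
python3 - <<'E'
from h import *
print(sense(),pinch_z)
for n in('top','side'):
    c=snap(n,n+'0.png',scale=1.25);print(n,c)
E
```

```text
{'time_s': 0.0, 'qpos': array([ 1.03650414,  0.4267036 ,  0.07383191,  1.60662958, -0.03407517,
        1.11081996, -0.06711011]), 'joint_vel': array([-1.33182781e-03,  8.04042728e-05,  4.90021861e-04,  4.79071708e-04,
       -1.16896257e-03, -9.74875975e-04, -6.15998162e-04]), 'effort': array([-1.98148497e-03, -9.35814428e+01,  3.66542995e+00, -4.54183817e+01,
       -4.89644485e-02,  2.06289761e-02,  1.76628500e-04]), 'position': array([ 0.2532902 , -0.62545824,  0.40398388]), 'tool_rot': array([-6.26356736e-04,  9.81550036e-01,  1.91204347e-01, -1.77337031e-04]), 'ft_force': array([0.13343234, 0.0142652 , 0.838201  ]), 'wrist_torque': array([ 0.03440436, -0.04070828, -0.00473741]), 'grip_force': 0.0, 'width': 0.09395615468133953} 0.1804
top {'fx': 562.5763932643438, 'fy': 562.5763932643438, 'cx': 321.86598032808763, 'cy': 237.1030997010684, 'cam_to_world': array([[-2.73131084e-02, -9.82324336e-01,  1.85183404e-01,
         3.76574031e-01],
       [-9.99614004e-01,  2.77819813e-02, -6.29068781e-05,
         4.73051143e-02],
       [-5.08296692e-03, -1.85113643e-01, -9.82703975e-01,
         1.18806952e+00],
       [ 0.00000000e+00,  0.00000000e+00,  0.00000000e+00,
         1.00000000e+00]])}
side {'fx': 601.1895737764529, 'fy': 601.1895737764529, 'cx': 315.9180276797193, 'cy': 234.1145052980318, 'cam_to_world': array([[-0.81912902, -0.39284349,  0.41797325, -0.01557069],
       [-0.57358972,  0.56699356, -0.59119635,  0.8729289 ],
       [-0.00474051, -0.72401125, -0.68977187,  1.06383022],
       [ 0.        ,  0.        ,  0.        ,  1.        ]])}
```

View pics/top0.png

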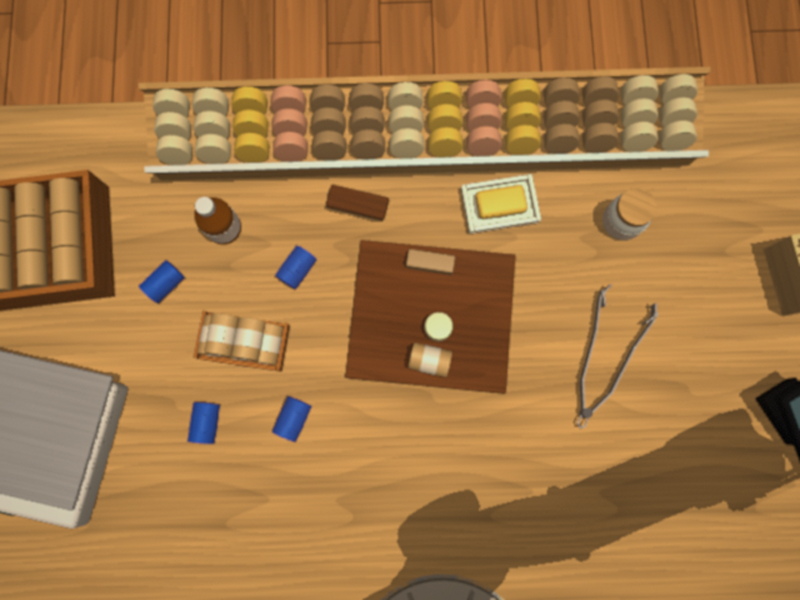

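View pics/side0.png

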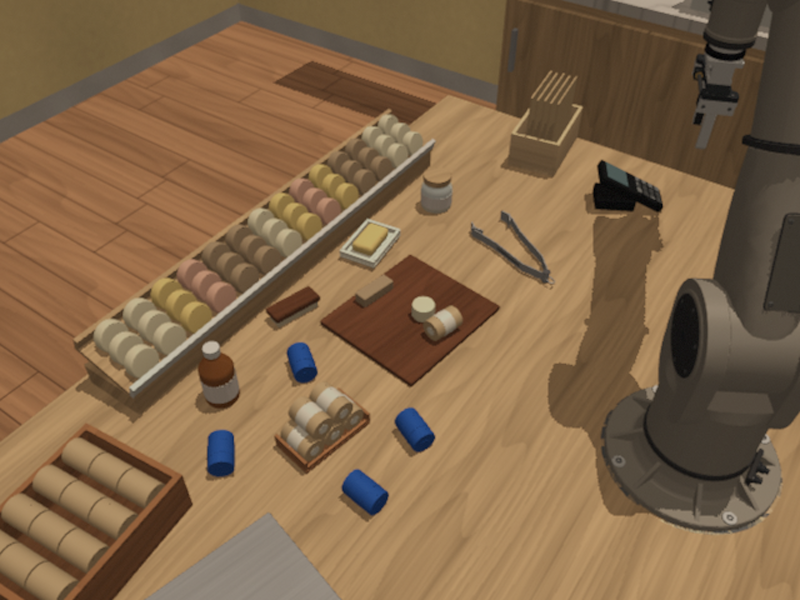

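Run:
```python
from h import *
im=np.load('pics/top.npy')
def cr(x0,y0,w,h,s):
    o=cv2.resize(im[y0:y0+h,x0:x0+w],None,fx=s,fy=s,interpolation=cv2.INTER_CUBIC)
    for k in range(0,w,10): cv2.line(o,(int((k+.5)*s),0),(int((k+.5)*s),8),(255,0,0),1); 
    for k in range(0,h,10): cv2.line(o,(0,int((k+.5)*s)),(8,int((k+.5)*s)),(255,0,0),1)
    return o
a=cr(150,240,90,60,4.4);b=cr(310,240,90,60,4.4);t=cr(455,222,80,120,4.9)
o=np.zeros((600,800,3),np.uint8);o[:264,:396]=a;o[280:544,:396]=b;o[:588,404:796]=t
cv2.imwrite('pics/m1.png',o[:,:,::-1])
```

```text
(no output)
```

View pics/m1.png

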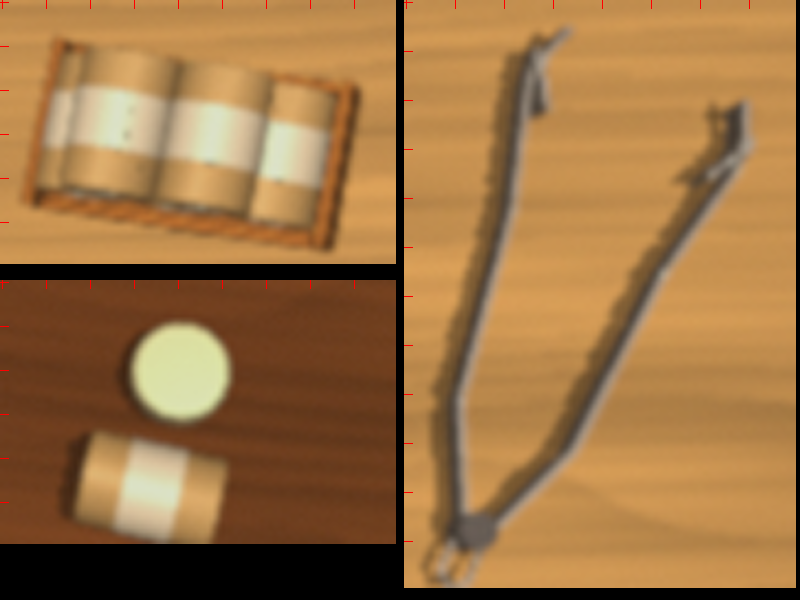

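Run:
```python
from h import *
c=calibration('top')
A=lambda x,y:(150+(x+.5)/4.4-.5,240+(y+.5)/4.4-.5)
B=lambda x,y:(310+(x+.5)/4.4-.5,240+(y-280+.5)/4.4-.5)
C=lambda x,y:(455+(x-404+.5)/4.9-.5,222+(y+.5)/4.9-.5)
P=lambda uv,z:pt(c,*uv,z)[:2]
# rack side-lip tops
k=[P(A(*q),.03) for q in((57,40),(28,204),(330,250),(356,88))]
ctr=sum(k)/4; print('rack',ctr,[np.linalg.norm(k[i]-k[i-1]) for i in range(4)])
d=k[0]-k[1]; e=k[3]-k[2]; f=k[0]-k[3]; g=k[1]-k[2]
print('rollaxis angles',[np.degrees(np.arctan2(v[1],v[0])) for v in(d,e)],'y axis',[np.degrees(np.arctan2(v[1],v[0])) for v in(f,g)])
print('soap',P(B(181,371),.042))
q=[P(B(*q),.034) for q in((95,432),(75,516),(211,544),(228,460))]
print('roll',sum(q)/4,[np.linalg.norm(q[i]-q[i-1]) for i in range(4)],[np.degrees(np.arctan2(*(v[::-1]))) for v in(q[0]-q[3],q[1]-q[2])])
for n,x,y in(('hinge',475,531),('L0',458,398),('L1',511,207),('R0',572,450),('R1',663,270)):print(n,P(C(x,y),.022))
```

```text
rack [0.52758611 0.31549243] [np.float64(0.14467749277606393), np.float64(0.07855735085429037), np.float64(0.144115213363006), np.float64(0.07706935894373229)]
rollaxis angles [np.float64(-8.533478249459542), np.float64(-8.914226642562978)] y axis [np.float64(79.23500789991114), np.float64(79.81889707246076)]
soap [ 0.54234692 -0.0108202 ]
roll [0.48886568 0.00422939] [np.float64(0.0635137907695283), np.float64(0.040425641597244315), np.float64(0.06448545118635447), np.float64(0.040027587518195115)] [np.float64(76.44501358794821), np.float64(76.78639884783576)]
hinge [ 0.39482509 -0.24815123]
L0 [ 0.45013913 -0.24519063]
L1 [ 0.53039907 -0.27377184]
R0 [ 0.42715659 -0.29127081]
R1 [ 0.50169638 -0.3360164 ]
```

>>> jog_arm(
  steps="-1 0.91 -0.99 0 0;-1 0.91 -0.99 0 0;-1 0.91 -0.99 0 0;-1 0.91 -0.99 0 0;-1 0.91 -0.99 0 0",
)

```text
time_s: 0.52
position: [0.3023, -0.4968, 0.4048]
tool_rot: [-0.0, 0.981, 0.193, 0.0]
ft_force: [0.5, -0.9, 1.4]
width: 0.094
grip_force: 0.0
```

>>> jog_arm(
  steps="-1 0.91 -0.99 0 0;-1 0.91 -0.99 0 0;-1 0.91 -0.99 0 0;-1 0.91 -0.99 0 0;-1 0.91 -0.99 0 0",
)

```text
time_s: 0.93
position: [0.3489, -0.3719, 0.4048]
tool_rot: [-0.0, 0.981, 0.193, 0.0]
ft_force: [0.7, -1.0, 0.5]
width: 0.0941
grip_force: 0.0
```

>>> jog_arm(
  steps="-1 0.91 -0.99 0 0;-1 0.91 -0.99 0 0;-1 0.91 -0.99 0 0;-1 0.91 -0.99 0 0;-1 0.91 -0.99 0 0",
)

```text
time_s: 1.35
position: [0.3959, -0.2466, 0.4048]
tool_rot: [-0.0, 0.981, 0.193, 0.0]
ft_force: [0.4, -0.4, 0.7]
width: 0.0941
grip_force: 0.0
```

>>> jog_arm(
  steps="-1 0.91 -0.99 0 0;-1 0.91 -0.99 0 0;-1 0.91 -0.99 0 0;-1 0.91 -0.99 0 0;-1 0.91 -0.99 0 0",
)

```text
time_s: 1.77
position: [0.4433, -0.1212, 0.4047]
tool_rot: [-0.0, 0.981, 0.192, 0.0]
ft_force: [-1.1, -0.3, -0.3]
width: 0.094
grip_force: 0.0
```

>>> jog_arm(
  steps="-1 0.91 -0.99 0 0.197;-1 0.91 -0.99 0 0.197;-1 0.91 -0.99 0 0.197;-1 0.91 -0.99 0 0.197;-1 0.91 -0.99 0 0.197;-1 0.91 -0.99 0 0.197;-1 0.91 -0.99 0 0.197",
)

```text
time_s: 2.35
position: [0.49, 0.0019, 0.4044]
tool_rot: [0.0, 0.993, -0.12, -0.0]
ft_force: [-0.3, -0.5, -0.4]
width: 0.0944
grip_force: 0.0
```

Run:
```python
from h import *
s=sense();print(s['position'],s['tool_rot'],s['qpos'])
c=snap('wrist','w1.png',scale=1.25)
T=np.array(c['cam_to_world']);print(T[:3,3],T[:3,2],c['fx'],c['cx'],c['cy'])
print(proj(c,[.4889,.0042,.034])*1.25,proj(c,[.5423,-.0108,.042])*1.25,proj(c,[s['position'][0],s['position'][1],s['position'][2]-.199])*1.25)
```

```text
[0.48996242 0.00187018 0.40436016] [ 1.41887291e-04  9.92779224e-01 -1.19955426e-01 -2.97735647e-04] [ 0.18667345  0.14363759 -0.35113493  1.99250549  0.0581009   1.01551294
 -2.00310459]
[ 0.55875698 -0.01481046  0.38456652] [-0.2373026   0.05762196 -0.96972532] 390.87223320728015 318.4331051562418 242.31187628271638
[395.27715538 281.81713164] [397.8098452  205.22721782] [398.23889804 366.51942626]
```

View pics/w1.png

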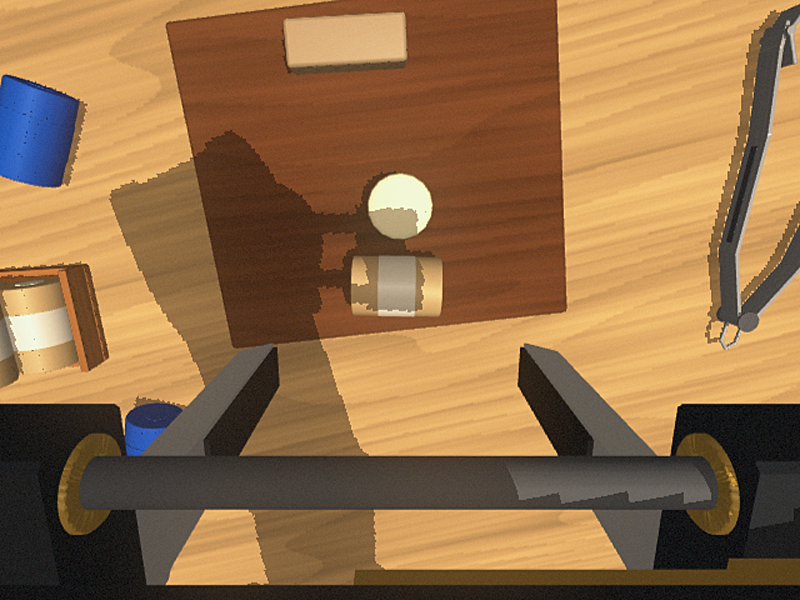

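Run:
```python
from h import *
c=calibration('wrist')
P=lambda x,y,z:pt(c,x/1.25,y/1.25,z)[:2]
print('soap',P(400,206,.042))
q=[P(*p,.034) for p in((351,256),(349,316),(441,318),(441,257))]
print('roll',sum(q)/4,[np.linalg.norm(q[i]-q[i-1]) for i in range(4)],[np.degrees(np.arctan2(*(v[::-1]))) for v in(q[0]-q[3],q[1]-q[2])])
r=sum(q)/4; s=sense(); d=r-s['position'][:2]; qw=s['tool_rot']; ph=2*np.arctan2(qw[2],qw[1]); print(np.degrees(ph), d@[np.cos(ph),np.sin(ph)], d@[np.sin(ph),-np.cos(ph)])
```

```text
soap [ 0.54133594 -0.01199988]
roll [0.48473699 0.00484222] [np.float64(0.06504987537548944), np.float64(0.045079264223877015), np.float64(0.06859496661668919), np.float64(0.04584401268585484)] [np.float64(75.88946442703846), np.float64(75.23262436070009)]
-13.476356787594003 -0.005617314264909176 -0.0018544631126576102
```

>>> jog_arm(
  steps="-1 -0.04 -0.02 0.95 0;-1 -0.04 -0.02 0.95 0;-1 -0.04 -0.02 0.95 0;-1 -0.04 -0.02 0.95 0",
)

```text
time_s: 2.73
position: [0.4849, 0.005, 0.3066]
tool_rot: [0.0, 0.993, -0.116, -0.003]
ft_force: [-0.1, 0.9, 0.2]
width: 0.0943
grip_force: 0.0
```

>>> jog_arm(
  steps="-1 0 0 0.4 0;-1 0 0 0.7 0;-1 0 0 0.9 0;-1 0 0 0.94 0;-1 0 0 0.94 0;0.1 0 0 0.94 0;1 0 0 0.94 0;1 0 0 0.94 0",
  force=15,
)

```text
time_s: 3.4
position: [0.4865, 0.0066, 0.2172]
tool_rot: [-0.0, 0.993, -0.117, 0.001]
ft_force: [-0.4, -0.3, -0.3]
width: 0.0772
grip_force: 0.0
```

>>> jog_arm(
  steps="1 0 0 0 0;1 0 0 0 0;1 0 0 0 0;1 0 0 0 0;1 0 0 0 0;1 0 0 0 0",
)

```text
time_s: 3.9
position: [0.4861, 0.0068, 0.2164]
tool_rot: [0.0, 0.993, -0.117, 0.0]
ft_force: [-2.4, -1.5, 10.6]
width: 0.0638
grip_force: 15.0
```

>>> jog_arm(
  steps="1 0 0 -0.2 0;1 0 0 -0.5 0;1 0 0 -0.8 0;1 0 0 -1 0;1 0 0 -1 0",
)

```text
time_s: 4.32
position: [0.4868, 0.0071, 0.3197]
tool_rot: [-0.0, 0.993, -0.117, 0.003]
ft_force: [0.4, 1.4, -0.4]
width: 0.0641
grip_force: 15.0
```

>>> jog_arm(
  steps="1 0 0 -0.3 0;1 -0.1 -0.3 -0.6 0;1 -0.1 -0.6 -0.9 0;1 -0.1 -1 -1 0;1 -0.1 -1 -1 0;1 -0.1 -1 -1 0",
)

```text
time_s: 4.82
position: [0.4994, 0.1087, 0.416]
tool_rot: [-0.0, 0.993, -0.115, 0.0]
ft_force: [0.3, -0.3, -2.4]
width: 0.0638
grip_force: 15.0
```

>>> jog_arm(
  steps="1 -0.1 -0.3 0 0;1 -0.1 -0.6 0 0;1 -0.1 -0.9 0 0;1 -0.1 -1 0 0",
)

```text
time_s: 5.15
position: [0.5128, 0.2088, 0.4147]
tool_rot: [-0.0, 0.993, -0.116, -0.001]
ft_force: [-1.1, -0.0, -1.1]
width: 0.0642
grip_force: 15.0
```

>>> jog_arm(
  steps="1 -0.11 -0.3 0 -0.03;1 -0.11 -0.6 0 -0.06;1 -0.11 -0.9 0 -0.1;1 -0.11 -1 0 -0.14;1 -0.11 -1 0 -0.18;1 -0.11 -1 0 -0.22;1 -0.11 -1 0 -0.26;1 -0.11 -1 0 -0.26",
)

```text
time_s: 5.82
position: [0.5256, 0.3047, 0.4144]
tool_rot: [0.0, 0.957, 0.29, -0.001]
ft_force: [0.6, 0.2, -1.0]
width: 0.0638
grip_force: 15.0
```

>>> jog_arm(
  steps="1 0 0 0 -0.03;1 0 0 0 -0.06;1 0 0 0 -0.1;1 0 0 0 -0.14;1 0 0 0 -0.18;1 0 0 0 -0.22;1 0 0 0 -0.26;1 0 0 0 -0.26",
)

```text
time_s: 6.48
position: [0.5256, 0.3048, 0.4148]
tool_rot: [-0.0, 0.764, 0.645, -0.001]
ft_force: [-0.3, -0.3, -0.5]
width: 0.064
grip_force: 15.0
```

Run:
```python
from h import *
c=snap('wrist','w2.png',scale=1.25);s=sense();print(s['position'],s['tool_rot'],s['qpos'],s['width'])
c2=snap('top','t2.png')
import pickle;pickle.dump(c,open('w2.pkl','wb'))
```

```text
[0.52559632 0.30491086 0.41496789] [-1.43449078e-04  7.66781517e-01  6.41907912e-01 -5.64019790e-04] [-0.00950129  0.41515916 -0.80760502  1.71196795  0.32383825  1.15510621
 -1.08462134] 0.06407268827537849
```

View pics/w2.png

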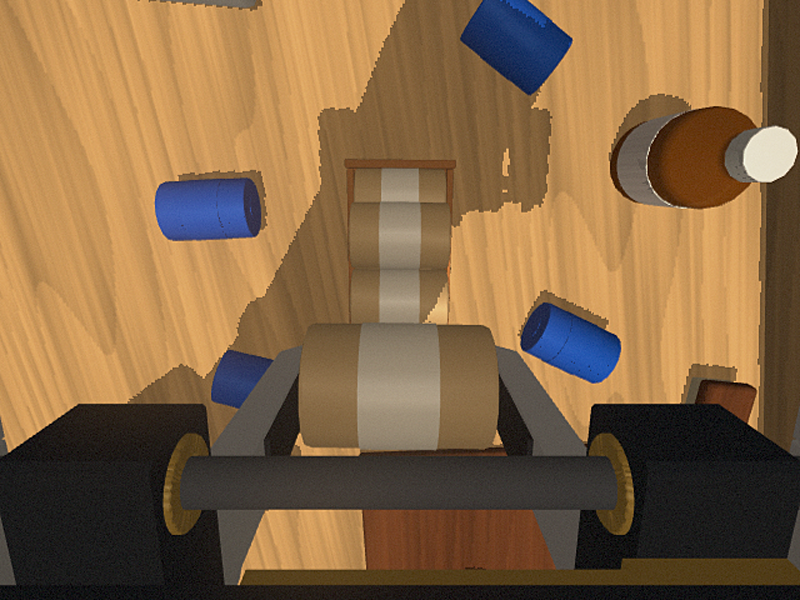

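Run:
```python
from h import *
import pickle; c=pickle.load(open('w2.pkl','rb'))
P=lambda x,y,z:pt(c,x/1.25,y/1.25,z)[:2]
a,b=P(346,160,.03),P(456,160,.03); print('far lip',(a+b)/2,np.linalg.norm(a-b),np.degrees(np.arctan2(*(b-a)[::-1])))
m=(a+b)/2; th=np.arctan2(*(b-a)[::-1]); y=np.array([-np.sin(th),np.cos(th)]); print('rack from lip',m-.0725*y)
g=(P(349,268,.072)+P(450,268,.072))/2; print('gap',g)
s=sense(); q=s['tool_rot'];ph=2*np.arctan2(q[2],q[1]);print('phi',np.degrees(ph))
for t in (m-.0725*y,g,np.array([.5276,.3155])):
    d=t-s['position'][:2];print(d@[np.cos(ph),np.sin(ph)],d@[np.sin(ph),-np.cos(ph)])
# held roll
r=[P(*p,.234) for p in((300,335),(498,335))];print((r[0]+r[1])/2,np.linalg.norm(r[0]-r[1]))
```

```text
far lip [0.54184631 0.38750688] 0.07892931464413527 -9.714192863287186
rack from lip [0.52961313 0.31604641]
gap [0.52877441 0.31766769]
phi 79.74670396406785
0.011526151111444772 0.002028113551208086
0.012972254731981448 0.0009142006912301264
0.010630132694939353 0.00014439636525018373
[0.52919597 0.32301257] 0.0684330290848522
```

>>> jog_arm(
  steps="1 0.118 0.01 0.2 -0.003;1 0.118 0.01 0.5 -0.003;1 0.118 0.01 0.8 -0.003;1 0.118 0.01 1 -0.003;1 0.118 0.01 1 -0.003;1 0.118 0.01 1 -0.003",
)

```text
time_s: 7.08
position: [0.5282, 0.3172, 0.3153]
tool_rot: [-0.0, 0.763, 0.646, -0.001]
ft_force: [0.6, 0.9, 0.2]
width: 0.064
grip_force: 15.0
```

>>> jog_arm(
  steps="1 0 0 0.08 0;1 0 0 0.16 0;1 0 0 0.2 0;1 0 0 0.23 0;1 0 0 0.23 0;1 0 0 0.23 0",
)

```text
time_s: 7.58
position: [0.5283, 0.3173, 0.2928]
tool_rot: [-0.0, 0.762, 0.648, 0.0]
ft_force: [-0.3, 0.2, -1.6]
width: 0.0638
grip_force: 15.0
```

Run:
```python
from h import *
s=sense();print(s['position'],s['ft_force'])
q=s['tool_rot'];ph=2*np.arctan2(q[2],q[1]);print('phi',np.degrees(ph))
d=np.array([.5290,.3163])-s['position'][:2];print(d@[np.cos(ph),np.sin(ph)],d@[np.sin(ph),-np.cos(ph)])
```

```text
[0.5283447  0.31732071 0.29284813] [-0.27694746  0.18420044 -1.6216812 ]
phi 80.70877031466748
-0.0009015167838455494 0.0008115001687677551
```

>>> jog_arm(
  steps="1 -0.005 0.005 0.015 0;1 -0.005 0.005 0.03 0;1 -0.005 0.005 0.04 0;1 -0.005 0.005 0.04 0;1 -0.005 0.005 0.04 0",
)

```text
time_s: 8.0
position: [0.5287, 0.3168, 0.2888]
tool_rot: [-0.0, 0.762, 0.648, 0.0]
ft_force: [0.9, 0.6, -1.2]
width: 0.0642
grip_force: 15.0
```

>>> jog_arm(
  steps="1 0 0 0.01 0;1 0 0 0.015 0;1 0 0 0.015 0;1 0 0 0.015 0",
)

```text
time_s: 8.33
position: [0.5288, 0.3172, 0.2883]
tool_rot: [0.0, 0.762, 0.648, 0.001]
ft_force: [-2.8, -1.0, 12.6]
width: 0.0639
grip_force: 15.0
```

>>> jog_arm(
  steps="-0.4 0 0 0 0;-0.45 0 0 0 0;-0.5 0 0 0 0;-0.6 0 0 0 0;-0.7 0 0 0 0;-0.8 0 0 0 0;-0.8 0 0 0 0;-0.8 0 0 0 0",
)

```text
time_s: 9.0
position: [0.5287, 0.3167, 0.2872]
tool_rot: [-0.0, 0.762, 0.648, -0.0]
ft_force: [-0.2, -0.1, 0.1]
width: 0.0846
grip_force: 0.0
```

>>> jog_arm(
  steps="-0.8 0 0 -0.1 0;-0.8 0 0 -0.3 0;-0.8 0 0 -0.6 0;-0.8 0 0 -1 0;-0.8 0 0 -1 0",
)

```text
time_s: 9.42
position: [0.5293, 0.3183, 0.3948]
tool_rot: [0.001, 0.762, 0.648, 0.004]
ft_force: [1.7, 1.4, 1.2]
width: 0.0848
grip_force: 0.0
```

Run:
```python
from h import *
snap('wrist','w3.png',scale=1.0)
a=cv2.imread('pics/w3.png')
snap('side','s3.png',crop=(200,280,320,390),scale=4)
b=cv2.imread('pics/s3.png')
o=np.zeros((600,800,3),np.uint8);o[:480//2+120,:400]=cv2.resize(a[120:480],(400,360));o[:367,400:]=cv2.resize(b,(400,367));cv2.imwrite('pics/m3.png',o[:370])
s=sense();print(s['position'],s['tool_rot'])
```

```text
[0.52885054 0.31701537 0.38942287] [4.67531554e-04 7.62031083e-01 6.47538228e-01 1.62880511e-03]
```

View pics/m3.png

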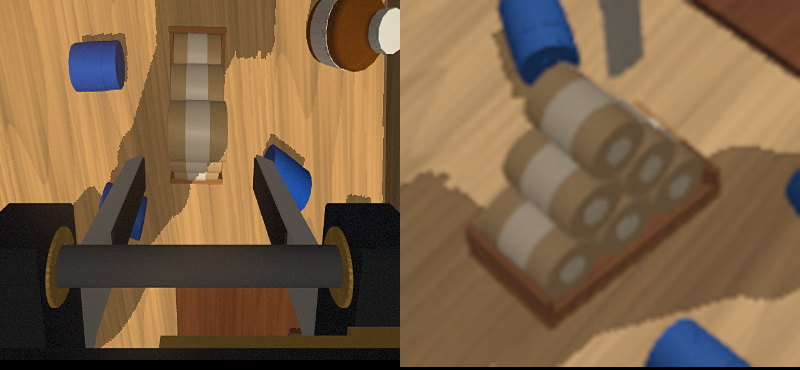

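>>> jog_arm(
  steps="-1 -0.3 0.02 0 0;-1 -0.7 0.05 0 0;-1 -1 0.08 0 0;-1 -1 0.08 0 0",
)

```text
time_s: 9.85
position: [0.5208, 0.2107, 0.3859]
tool_rot: [0.001, 0.764, 0.645, -0.002]
ft_force: [0.6, 0.8, 0.1]
width: 0.0942
grip_force: 0.0
```

>>> jog_arm(
  steps="-1 -0.4 0.03 0 0;-1 -0.8 0.06 0 0;-1 -1 0.08 0 0",
)

```text
time_s: 10.1
position: [0.5116, 0.1128, 0.3861]
tool_rot: [0.0, 0.763, 0.647, -0.001]
ft_force: [1.7, 0.2, 0.2]
width: 0.0941
grip_force: 0.0
```

>>> jog_arm(
  steps="-1 -0.4 0.03 0 0;-1 -0.8 0.06 0 0;-1 -1 0.08 0 0",
)

```text
time_s: 10.35
position: [0.5031, 0.0124, 0.3863]
tool_rot: [-0.0, 0.763, 0.646, -0.001]
ft_force: [0.7, -1.1, -0.3]
width: 0.0944
grip_force: 0.0
```

>>> jog_arm(
  steps="-1 -0.4 0.03 0 0;-1 -0.8 0.06 0 0;-1 -1 0.08 0 0",
)

```text
time_s: 10.6
position: [0.4947, -0.0876, 0.3863]
tool_rot: [-0.0, 0.763, 0.646, -0.001]
ft_force: [0.4, -0.2, -0.6]
width: 0.094
grip_force: 0.0
```

>>> jog_arm(
  steps="-1 -0.4 0.03 0 0;-1 -0.8 0.06 0 0;-1 -1 0.08 0 0",
)

```text
time_s: 10.85
position: [0.4863, -0.1876, 0.3863]
tool_rot: [-0.0, 0.763, 0.646, -0.001]
ft_force: [0.5, -0.1, 0.4]
width: 0.0937
grip_force: 0.0
```

>>> jog_arm(
  steps="-1 -0.4 0.03 0 0.035;-1 -0.8 0.06 0 0.075;-1 -1 0.09 0 0.115;-1 -1 0.09 0 0.15;-1 -1 0.09 0 0.19;-1 -1 0.09 0 0.23;-1 -1 0.09 0 0.27;-1 -1 0.09 0 0.295",
)

```text
time_s: 11.52
position: [0.4801, -0.2833, 0.3863]
tool_rot: [-0.001, 0.972, 0.235, -0.001]
ft_force: [0.2, -0.1, -0.9]
width: 0.0939
grip_force: 0.0
```

>>> jog_arm(
  steps="-1 0 0 0 0.035;-1 0 0 0 0.075;-1 0 0 0 0.115;-1 0 0 0 0.15;-1 0 0 0 0.19;-1 0 0 0 0.23;-1 0 0 0 0.27;-1 0 0 0 0.295",
)

```text
time_s: 12.18
position: [0.4801, -0.2832, 0.3863]
tool_rot: [-0.0, 0.975, -0.224, -0.001]
ft_force: [-0.1, -0.3, 0.2]
width: 0.094
grip_force: 0.0
```

>>> jog_arm(
  steps="-1 0 0 0 0;-1 0 0 0 0",
)

```text
time_s: 12.35
position: [0.4803, -0.2831, 0.3866]
tool_rot: [-0.0, 0.976, -0.219, -0.001]
ft_force: [0.9, 0.2, -0.1]
width: 0.0939
grip_force: 0.0
```

Run:
```python
from h import *
import pickle
s=sense();c=snap('wrist','w4.png',scale=1.25);print(s['position'],s['tool_rot'],s['qpos'])
pickle.dump((c,s),open('w4.pkl','wb'))
```

```text
[ 0.48029021 -0.28310389  0.38657742] [-1.31361113e-04  9.75741235e-01 -2.18926260e-01 -5.62774420e-04] [ 0.66865213  0.27040771 -0.29815697  1.87514972  0.09267122  1.01052218
 -1.68093295]
```

View pics/w4.png

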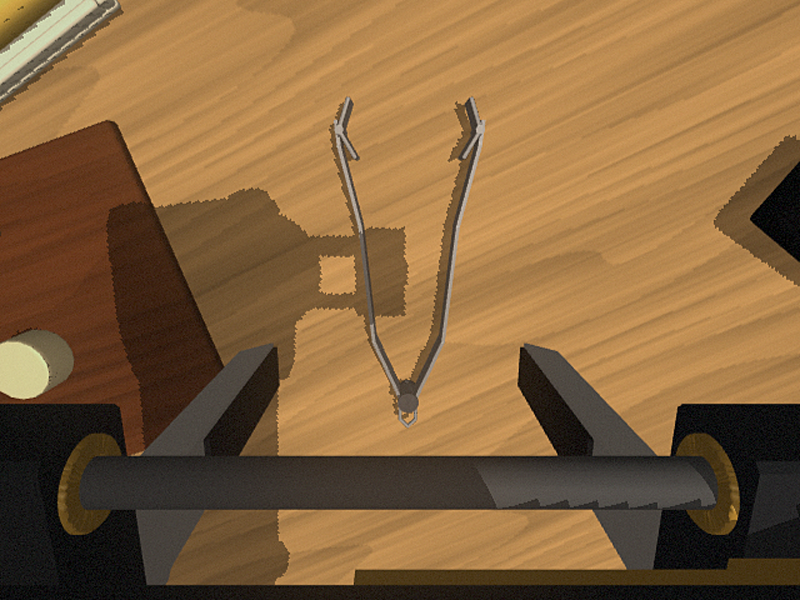

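Run:
```python
from h import *
import pickle; c,s=pickle.load(open('w4.pkl','rb'))
P=lambda x,y,z=.023:pt(c,x/1.25,y/1.25,z)[:2]
h=P(407,401); l0,l1,r0,r1=P(371,330),P(358,226),P(443,337),P(459,226)
j=(P(336,130,.026)+P(484,128,.026))/2
an=lambda v:np.degrees(np.arctan2(v[1],v[0]))
print('h',h,'j',j,np.linalg.norm(j-h),'ang hj',an(j-h),'L',an(l1-l0),'R',an(r1-r0), np.linalg.norm(l1-l0),np.linalg.norm(r1-r0),np.linalg.norm(P(336,130,.026)-P(484,128,.026)))
u=(j-h)/np.linalg.norm(j-h); o=h+.095*u; print('origin',o)
g=(l0+(l1-l0)*45/85+r0+(r1-r0)*45/85)/2; print('mid grips',g)
q=s['tool_rot'];ph=2*np.arctan2(q[2],q[1]);print('phi',np.degrees(ph))
for t in(o,g):
    d=t-s['position'][:2];print(d@[np.cos(ph),np.sin(ph)],d@[np.sin(ph),-np.cos(ph)])
```

```text
h [ 0.39297729 -0.24924605] j [ 0.57018561 -0.33408385] 0.19646944757991192 ang hj -25.58259018833588 L -19.236406937746835 R -31.831958016178476 0.07634505060870493 0.08186439875716404 0.09767887560221708
origin [ 0.47866385 -0.29026816]
mid grips [ 0.47943533 -0.29024975]
phi -25.291954172350778
0.001590332557511275 0.007172360166992534
0.002280000858367071 0.006826106819360989
```

>>> jog_arm(
  steps="-1 0.015 0.07 0.2 0.002;-1 0.015 0.07 0.5 0.002;-1 0.015 0.07 0.8 0.002;-1 0.015 0.07 1 0.002;-1 0.015 0.07 1 0.002;-1 0.015 0.07 1 0.002",
)

```text
time_s: 12.9
position: [0.4786, -0.2902, 0.2867]
tool_rot: [-0.0, 0.975, -0.223, -0.001]
ft_force: [0.0, -0.5, -0.4]
width: 0.0939
grip_force: 0.0
```

>>> jog_arm(
  steps="-1 0 0 0.2 0;-1 0 0 0.4 0;-1 0 0 0.6 0;-1 0 0 0.72 0;-1 0 0 0.75 0;-1 0 0 0.75 0;-1 0 0 0.75 0",
)

```text
time_s: 13.48
position: [0.4793, -0.2905, 0.2134]
tool_rot: [0.0, 0.975, -0.223, 0.001]
ft_force: [0.5, 0.3, 1.2]
width: 0.0939
grip_force: 0.0
```

Run:
```python
from h import *
s=sense();print(s['position'],s['ft_force'])
q=s['tool_rot'];ph=2*np.arctan2(q[2],q[1]);print('phi',np.degrees(ph))
d=np.array([.4790,-.2903])-s['position'][:2];print(d@[np.cos(ph),np.sin(ph)],d@[np.sin(ph),-np.cos(ph)])
```

```text
[ 0.47925323 -0.29051561  0.21342828] [0.51148685 0.3207252  1.19505275]
phi -25.820261014222332
-0.00032186038050201313 -8.378649197532482e-05
```

>>> jog_arm(
  steps="-1 0 0 0.06 0;-1 0 0 0.1 0;-1 0 0 0.115 0;-1 0 0 0.115 0;-0.3 0 0 0.115 0;-0.3 0 0 0.115 0;-0.2 0 0 0.115 0;-0.2 0 0 0.115 0",
  force=20,
)

```text
time_s: 14.15
position: [0.4788, -0.2903, 0.2008]
tool_rot: [0.0, 0.975, -0.224, 0.0]
ft_force: [-0.4, -0.3, -0.3]
width: 0.071
grip_force: 0.0
```

>>> jog_arm(
  steps="-0.2 0 0 0 0;-0.2 0 0 0 0;-0.2 0 0 0 0;-0.2 0 0 0 0",
)

```text
time_s: 14.48
position: [0.4788, -0.2903, 0.2008]
tool_rot: [-0.0, 0.975, -0.224, 0.0]
ft_force: [-0.2, 0.3, 1.0]
width: 0.0565
grip_force: 7.6
```

>>> jog_arm(
  steps="-0.2 0 0 -0.1 0;-0.2 0 0 -0.25 0;-0.2 0 0 -0.45 0;-0.2 0 0 -0.65 0;-0.2 0 0 -0.85 0;-0.2 0 0 -1 0;-0.2 0 0 -1 0;-0.2 0 0 -1 0",
)

```text
time_s: 15.15
position: [0.4787, -0.2904, 0.3017]
tool_rot: [0.0, 0.975, -0.224, 0.001]
ft_force: [-0.1, -0.4, -1.8]
width: 0.0565
grip_force: 6.7
```

>>> jog_arm(
  steps="-0.2 -0.03 -0.1 -0.1 0;-0.2 -0.08 -0.25 -0.2 0;-0.2 -0.14 -0.45 -0.3 0;-0.2 -0.2 -0.65 -0.4 0;-0.2 -0.25 -0.8 -0.4 0;-0.2 -0.27 -0.87 -0.4 0;-0.2 -0.27 -0.87 -0.4 0;-0.2 -0.27 -0.87 -0.4 0",
)

```text
time_s: 15.82
position: [0.4923, -0.1998, 0.3406]
tool_rot: [0.0, 0.975, -0.223, -0.0]
ft_force: [0.1, -0.4, -2.0]
width: 0.0565
grip_force: 6.7
```

>>> jog_arm(
  steps="-0.2 -0.03 -0.1 0 -0.03;-0.2 -0.08 -0.25 0 -0.06;-0.2 -0.14 -0.45 0 -0.1;-0.2 -0.2 -0.65 0 -0.14;-0.2 -0.25 -0.8 0 -0.18;-0.2 -0.27 -0.87 0 -0.22;-0.2 -0.27 -0.87 0 -0.25;-0.2 -0.27 -0.87 0 -0.265",
)

```text
time_s: 16.48
position: [0.5059, -0.1107, 0.3403]
tool_rot: [-0.0, 0.981, 0.192, -0.0]
ft_force: [0.3, -0.4, -0.2]
width: 0.0566
grip_force: 6.7
```

>>> jog_arm(
  steps="-0.2 0 0 0 -0.03;-0.2 0 0 0 -0.06;-0.2 0 0 0 -0.1;-0.2 0 0 0 -0.14;-0.2 0 0 0 -0.18;-0.2 0 0 0 -0.22;-0.2 0 0 0 -0.25;-0.2 0 0 0 -0.265",
)

```text
time_s: 17.15
position: [0.5058, -0.1114, 0.3402]
tool_rot: [-0.0, 0.82, 0.572, -0.0]
ft_force: [0.4, -0.5, -1.1]
width: 0.0564
grip_force: 6.7
```

>>> jog_arm(
  steps="-0.2 0 0 0 0;-0.2 0 0 0 0;-0.2 0 0 0 0",
)

```text
time_s: 17.4
position: [0.5059, -0.1107, 0.3405]
tool_rot: [-0.0, 0.822, 0.569, -0.0]
ft_force: [-0.6, -0.2, -1.5]
width: 0.0566
grip_force: 6.7
```

Run:
```python
from h import *
import pickle
s=sense();c=snap('wrist','w5.png',scale=1.25);print(s['position'],s['tool_rot'],s['qpos'],s['width'],s['grip_force'])
print(np.array(c['cam_to_world']))
pickle.dump((c,s),open('w5.pkl','wb'))
```

```text
[ 0.50588732 -0.11072371  0.34051391] [-1.80754280e-04  8.22170244e-01  5.69241639e-01 -1.14397344e-04] [ 0.66582868  0.31229115 -0.67404342  1.98661997  0.24272241  0.92265728
 -0.49226804] 0.056584321919817784 6.675104480527807
[[ 9.36088252e-01 -3.41043798e-01 -8.61853420e-02  5.31022569e-01]
 [-3.51764957e-01 -9.07868159e-01 -2.28115807e-01 -4.46759478e-02]
 [-4.47446803e-04  2.43853510e-01 -9.69811974e-01  3.20734383e-01]
 [ 0.00000000e+00  0.00000000e+00  0.00000000e+00  1.00000000e+00]]
```

View pics/w5.png

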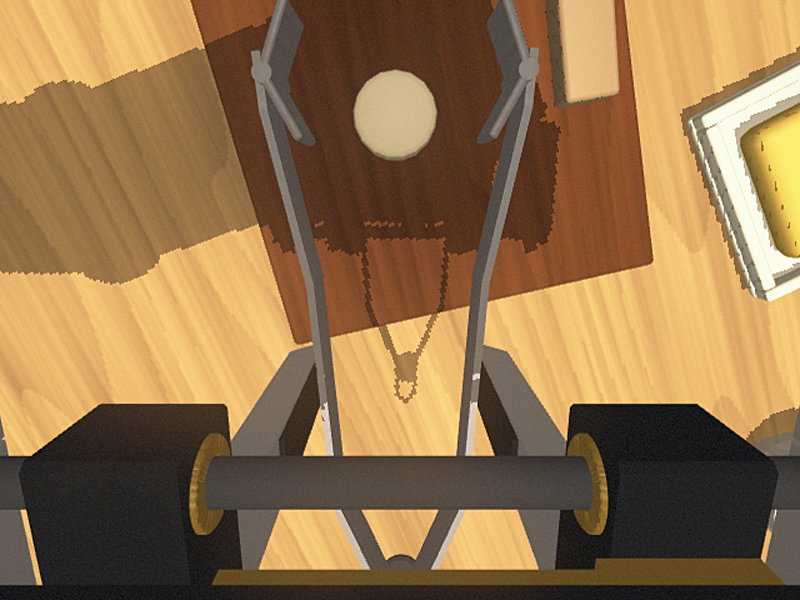

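Run:
```python
from h import *
import pickle; c,s=pickle.load(open('w5.pkl','rb'))
P=lambda x,y,z:pt(c,x/1.25,y/1.25,z)[:2]
q=s['tool_rot'];ph=2*np.arctan2(q[2],q[1]);p=s['position'][:2]
L=lambda t:np.array([(t-p)@[np.cos(ph),np.sin(ph)],(t-p)@[np.sin(ph),-np.cos(ph)]])
print('phi',np.degrees(ph));soap=P(395,115,.042);print('soap',soap,L(soap))
for n,x,y,z in(('kL',262,72,.166),('kR',529,65,.166),('rL',308,140,.166),('rR',488,138,.166),('b0L',318,285,.163),('b0R',483,285,.163)):print(n,L(P(x,y,z)))
print(L(P(353,115,.042)),L(P(437,115,.042)))
```

```text
phi 69.39472158337414
soap [ 0.54127944 -0.01238906] [ 0.10449938 -0.00147872]
kL [ 0.10124589 -0.03950262]
kR [0.10312927 0.03830467]
rL [ 0.08236324 -0.02691932]
rR [0.08294354 0.02728823]
b0L [ 0.0370844  -0.02618498]
b0R [0.03709905 0.0282397 ]
[ 0.10449668 -0.02400762] [0.10450208 0.02104855]
```

>>> jog_arm(
  steps="-0.2 0.02 -0.01 0.1 0;-0.2 0.02 -0.01 0.25 0;-0.2 0.02 -0.01 0.45 0;-0.2 0.02 -0.01 0.65 0;-0.2 0.02 -0.01 0.85 0;-0.2 0.02 -0.01 1 0;-0.2 0.02 -0.01 1 0;-0.2 0.02 -0.01 1 0",
)

```text
time_s: 18.12
position: [0.5055, -0.1076, 0.24]
tool_rot: [-0.001, 0.821, 0.57, -0.0]
ft_force: [0.0, 0.4, -1.0]
width: 0.0569
grip_force: 6.7
```

>>> jog_arm(
  steps="-0.2 0 0 0.05 0;-0.2 0 0 0.12 0;-0.2 0 0 0.18 0;-0.2 0 0 0.22 0;-0.2 0 0 0.23 0;-0.2 0 0 0.23 0;-0.2 0 0 0.23 0",
)

```text
time_s: 18.7
position: [0.5058, -0.1079, 0.2178]
tool_rot: [0.0, 0.821, 0.57, 0.0]
ft_force: [0.4, -1.1, -0.2]
width: 0.0565
grip_force: 6.7
```

Run:
```python
from h import *
s=sense();c=snap('wrist','w6.png',scale=1.25);print(s['position'],s['tool_rot'],s['ft_force'],s['width'],s['grip_force'])
```

```text
[ 0.5057935  -0.10789873  0.21779535] [1.33476916e-05 8.21322372e-01 5.70464335e-01 5.80932124e-05] [ 0.39068975 -1.10537477 -0.2067583 ] 0.05651040035047888 6.675096545659471
```

View pics/w6.png

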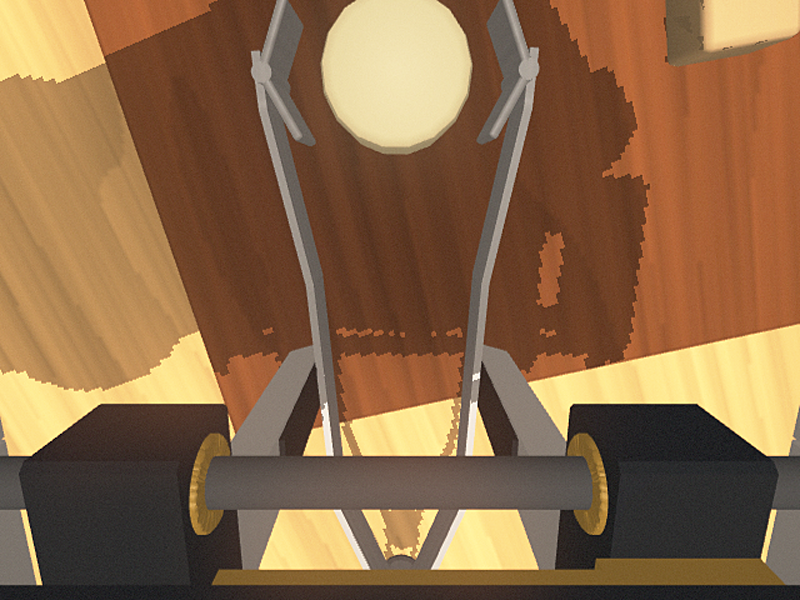

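>>> jog_arm(
  steps="-0.14 0 0 0 0;-0.08 0 0 0 0;-0.02 0 0 0 0;0.04 0 0 0 0;0.08 0 0 0 0;0.15 0 0 0 0;0.3 0 0 0 0;0.3 0 0 0 0",
  force=30,
)

```text
time_s: 19.42
position: [0.5057, -0.1079, 0.2177]
tool_rot: [-0.0, 0.821, 0.57, 0.0]
ft_force: [1.1, 0.3, -0.9]
width: 0.0436
grip_force: 30.0
```

>>> jog_arm(
  steps="0.5 0 0 0 0;0.5 0 0 0 0;0.5 0 0 0 0;0.5 0 0 0 0",
)

```text
time_s: 19.75
position: [0.5057, -0.1079, 0.2177]
tool_rot: [-0.0, 0.821, 0.57, 0.0]
ft_force: [0.2, -0.5, -1.2]
width: 0.0434
grip_force: 30.0
```

>>> jog_arm(
  steps="0.5 0 0 -0.05 0;0.5 0 0 -0.15 0;0.5 0 0 -0.3 0;0.5 0 0 -0.45 0;0.5 0 0 -0.6 0;0.5 0 0 -0.75 0;0.5 0 0 -0.9 0;0.5 0 0 -1 0",
)

```text
time_s: 20.42
position: [0.5058, -0.1078, 0.3199]
tool_rot: [0.001, 0.821, 0.571, 0.001]
ft_force: [0.7, 0.1, -1.9]
width: 0.0436
grip_force: 30.0
```

>>> jog_arm(
  steps="0.5 0 0 -0.15 0;0.5 0 0 -0.3 0;0.5 0 0 -0.45 0;0.5 0 0 -0.6 0;0.5 0 0 -0.7 0;0.5 0 0 -0.78 0;0.5 0 0 -0.8 0;0.5 0 0 -0.8 0",
)

```text
time_s: 21.08
position: [0.5057, -0.1079, 0.398]
tool_rot: [0.0, 0.821, 0.57, 0.0]
ft_force: [-0.4, -0.3, -2.0]
width: 0.0432
grip_force: 30.0
```

>>> jog_arm(
  steps="0.5 0 0 0 0;0.5 0 0 0 0;0.5 0 0 0 0;0.5 0 0 0 0;0.5 0 0 0 0;0.5 0 0 0 0;0.5 0 0 0 0;0.5 0 0 0 0",
)

```text
time_s: 21.75
position: [0.5057, -0.1079, 0.3977]
tool_rot: [-0.0, 0.821, 0.57, 0.0]
ft_force: [0.2, 0.1, -1.5]
width: 0.0436
grip_force: 30.0
```

Run:
```python
from h import *
snap('wrist','w7.png');snap('side','s7.png',crop=(180,60,420,390),scale=1.45)
a=cv2.resize(cv2.imread('pics/w7.png'),(440,330));b=cv2.imread('pics/s7.png')
o=np.zeros((480,800,3),np.uint8);o[:330,:440]=a;o[:b.shape[0],445:445+b.shape[1]]=b;cv2.imwrite('pics/m7.png',o)
s=sense();print(s['position'],s['ft_force'],s['width'],s['grip_force'])
```

```text
[ 0.50570889 -0.10792957  0.3976922 ] [-0.0937678  -0.65250584 -1.80424118] 0.043448584900904016 29.952662587165833
```

View pics/m7.png

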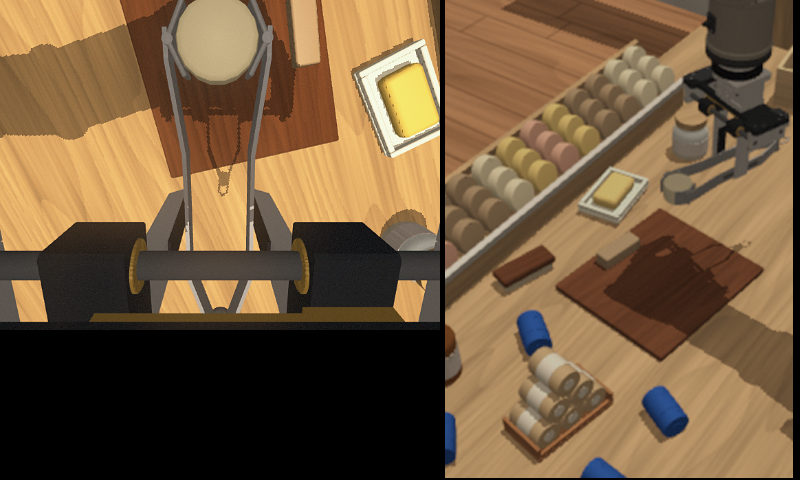

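The soap is held up firmly between the jaws, and the pyramid is standing with the roll on top.

```bash
python3 -c "
from rig import finish_job
print(finish_job())"
```

```text
the job is handed in; nothing more can be done
None
```

The stray roll is back on the pyramid, lying in the gap between the two upper rolls, and the tongs are holding the small round soap about 19 cm above the counter; the job was handed in at about 22 s, and no verdict came back.

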